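# Length check of a telescoping bin gauge

## Robot

A 6-joint arm with a two-finger parallel gripper is mounted at the origin on the work surface. World frame = base frame: x ahead of the robot, y to its left, z up, the work surface at z = 0. Lengths are in m, angles in rad, forces in N, time in s.
With the tool pointing down it reaches from about 0.25 to 0.775 m from the base axis. Payload 4 kg.
Tool frame: the origin (TCP) lies at the very end of the fingers, on their centre line; the grasp point (between the pads) lies 19 mm behind it (bot.grip_point_offset is the distance from the TCP to the grasp point, in m); z points along the fingers, y is the line along which they close (so a half turn about z gives the same grasp; the last joint's range is limited). The gripper opens to 85 mm and grips with 20 to 120 N. Pads are 22 mm wide; open, the fingers measure 114 mm over their backs; the gripper's body (76 mm by 85 mm) begins 54 mm behind the grasp point. The pads swing forward as they close: fully open they stand 13 mm farther back than shut.
Start: joints at [-1.318, 0.087, 1.371, -0, 1.684, -0.103], TCP at [0.192, -0.516, 0.231] pointing down, gripper open.
Joint ranges: [-3.1, 3.1], [-0.76, 2.03], [0.27, 2.55], [-1.08, 4.22], [0.17, 2.65], [-2.57, 2.57]. Speed limits (rad/s): [2.79, 2.79, 3.14, 3.14, 3.14, 3.14].

## Interface

Orientations are given as a unit quaternion [w, x, y, z].
In Python, from station import bot gives the robot as it stands. Calls block until the motion is done:
- bot.movep(position, orientation): joint-space move of the TCP to a pose.
- bot.move_linear(position, rot=None, v=0.15, max_force=None): straight line of the TCP; rot=None keeps the orientation; v is the mean speed in m/s. With max_force (N) it stops when the force on the tool has changed by that much, and returns True; else False.
- bot.movej(angles): joint-space move.
- bot.open() and bot.close(strength=None): open the fingers fully, or close them until they stop; strength is the grip in N (None keeps the last).
- bot.hold(seconds).
- bot.solve_ik(position, orientation): joint angles nearest the present ones, or None.
- bot.get_state(): the state.
- bot.snapshot(name): name is "side" or "top"; returns a dict with "pixels" (400x640x3 uint8, blue, green, red), "fov_y" (degrees; the focal length in pixels is half the picture's height over the tangent of half this angle, whatever the lens; pixels are square), "cx", "cy" (the principal point, pixels), "D" ([k1, k2, p1, p2, k3] as OpenCV has them; the pictures are not rectified), "origin" and "rotation" of the camera in the world. Camera axes: x right, y down, z forward; pixel columns grow to the right and rows downward; lengths in m; the calibration is good to about 2 mm. A picture is of the moment at which its call begins. There is no depth.
A pose or a line that the arm cannot do raises bot.Unreachable and nothing moves.
- bot.close_job(): hands the job in; it is judged then, once.
The state is a dict: "t": time; "joints": joint angles; "joint_velocities": joint speeds; "tau": joint torques, N m; "eef_pos": TCP position; "orientation": TCP orientation; "contact_force": force on the tool from outside, world axes, zero at the start; "moment": the same for the moment, N m; "finger_gap": finger opening in m; "gripper_force": force on a finger pad.
Only numpy, scipy, OpenCV 4.12 (cv2) and the standard library are available. Lean on these libraries where they do the work, as an engineer would, in place of code of your own. Each camera call takes 0.05 s, during which the arm holds its last target. There are 200 camera calls.

## Task

Check the telescoping bin gauge at the datum post: hang its steel eye on the post so that the gauge lies flat on the counter alongside the rule, parallel to it, its red head pointing along the rule, and only then press the yellow button down to free the catch. Take the red head and draw it out past the first stop to the second stop, and finish while still gripping the head and holding the gauge fully extended along the rule, the eye still down on the post. Leave the cup, weight, scoop and lid where they are.

Things in the scene. Friction and masses are not known exactly. Their poses are not given: they have to be found in the camera images.
- gauge_grip (a point): Centre of the blue handle of the loose telescoping gauge (about 360 g), half-way up. Its x axis runs along the gauge from the eye to the red head, z up. The handle is a bar 142 mm long (x from -72 to +70 mm from this point), 28 mm wide, 32 mm high, lying on the counter; its centre is then 16 mm above the counter. The handle is the place to grip when carrying the gauge (balance point about 15 mm towards the head). Collapsed, the gauge is 234 mm long overall.
- gauge_eye (a point): Centre of the round 17 mm through-hole (axis z) in the steel eye plate at the tail of the gauge, 95 mm behind the handle centre (-x). Plate 46 mm long, 34 mm wide, 8 mm thick, 12 to 20 mm above the gauge's underside; this point is at mid-thickness, 16 mm above the counter when the gauge lies flat.
- gauge_button_top (a point): Centre of the top of the yellow push button on top of the handle, 50 mm from the handle centre towards the head. Button diameter 18 mm; it stands 7 mm above the handle (39 mm above the counter).
- gauge_head_center (a point): Centre of the red head block at the end of the telescoping tubes: 30 mm along the gauge, 26 mm wide, 42 mm high, its underside at the level of the handle's underside. 101 mm ahead of the handle centre when collapsed, 201 mm at the second stop. The gap between handle and head is 16 mm when collapsed.
- gauge_head: The same red head block as a body (origin at the centre of its underside, x along the gauge away from the eye).
- gauge_button (a joint): How far the yellow button is pressed: 0 up (head locked), 0.005 m fully down (free). It moves stiffly (2.5 N) and stays down once pressed; the catch lets go from about 3 mm.
- gauge_mid (a joint): Draw of the thick tube out of the handle: 0 to 0.050 m, 0.050 is the first stop. A return spring pulls it back with 2 to 4 N.
- gauge_inner (a joint): Further draw of the thin tube and red head out of the thick tube: 0 to 0.050 m; 0.050 (with gauge_mid at 0.050) is the second stop, a hard stop. A return spring pulls it back with 7 to 9.5 N, so it starts moving only after the first stop; let go, the gauge closes by itself.
- datum_post (a point): Centre of the tip of the upright steel datum post fixed to the counter: 10 mm diameter, tip 46 mm above the counter, tapered over the last 6 mm to 5 mm, on a round foot 42 mm wide and 8 mm high. Its x axis points along the flat rule (360 x 20 mm strip on the counter, its near edge 26 mm to the +y side of the post's x axis), the way the gauge must lie from eye to head. Over the post the gauge lies with its underside on the counter.
- cup_mid (a point): Centre of the galvanized hopper cup, 84 mm wide, 75 mm high. Leave it.
- weight_mid (a point): Centre of the steel calibration weight, 48 mm wide, 71 mm high. Leave it.
- scoop_mid (a point): Rear of the bowl of the yellow scoop, near mid-height; about 170 mm long, 60 mm wide, 35 mm high. Leave it.
- lid_mid (a point): Centre of the disc of the smoked acrylic sample lid, 104 mm wide, 7 mm thick with a black knob to 23 mm. Leave it.
Things that resemble listed ones, but are neither listed nor needed, are in the scene too. What is shaped like the part that bears gauge_grip but green or orange is not meant.

How it is judged:
On the way, in this order (a step that is already met when the one before it is completed fails the run):
1. the eye is down on the post, the gauge lies flat and parallel to the rule, catch not yet pressed (horizontal distance between gauge_eye and datum_post below 0.009 m and height (world z) of gauge_eye below 0.024 m and height (world z) of gauge_head_center below 0.03 m and angle between the x axis of gauge_grip and the x axis of datum_post, either way round below 0.2 rad and x of gauge_head_center in the frame of datum_post above 0.1 m and value of joint gauge_button below 0.002 m), for 0.2 s.
2. the button is pressed down (value of joint gauge_button above 0.0035 m and horizontal distance between gauge_eye and datum_post below 0.009 m and height (world z) of gauge_eye below 0.03 m), for 0.1 s.
3. the head is drawn to the first stop (value of joint gauge_mid above 0.045 m), for 0.1 s.
At the end, for the whole second after the job is handed in: Held at rest by the fingers gripping the head (over 3 N): both tubes within 5 mm of their stops, button down, eye within 9 mm of the post axis and below 30 mm, head centre below 35 mm, gauge within 0.2 rad of the rule's direction, head on the rule's side of the post (all of step 2 and value of joint each of gauge_mid, gauge_inner above 0.045 m and contact force between the fingers and gauge_head above 3 N and height (world z) of gauge_head_center below 0.035 m and angle between the x axis of gauge_grip and the x axis of datum_post, either way round below 0.2 rad and x of gauge_head_center in the frame of datum_post above 0.1 m and linear speed of gauge_head below 0.02 m/s); the arm keeps its last pose, push and grip.
It fails at once if the cup, weight, scoop or lid is shifted by more than 25 mm (distance of any of cup_mid, weight_mid, scoop_mid, lid_mid from where it was at the start of the episode above 0.025 m).
It also fails if it takes over 64 s, if anything falls off the work surface, if the arm or the gripper's body presses on something with over 40 N, if the wrist force passes 120 N, or if a joint passes its speed limit or range.

## Working session

There is one attempt and no reset: what is moved stays moved. The work goes in short steps, each a Python script; the robot and the scene stay as the last script left them, time stands still between calls to the robot, and variables do not carry over. Pictures are saved under pics/ and viewed, at most 10 in all, crops included, and the job is handed in when it is done.

```bash
ls; mkdir -p pics; cat > h.py <<'E'
from station import bot
import numpy as np, cv2, json
def cam(n, save=None):
    s=bot.snapshot(n)
    if save: cv2.imwrite(save,s["pixels"])
    return s
def KD(s):
    f=200/np.tan(np.radians(s["fov_y"])/2)
    return np.array([[f,0,s["cx"]],[0,f,s["cy"]],[0,0,1.]]),np.array(s["D"],float)
def ray(s,uv):
    K,D=KD(s); p=cv2.undistortPoints(np.array([[uv]],float),K,D)[0,0]
    return np.array(s["origin"]),np.array(s["rotation"]).reshape(3,3)@np.array([p[0],p[1],1])
def at(s,uv,z):
    o,d=ray(s,uv); return o+d*(z-o[2])/d[2]
def proj(s,P):
    K,D=KD(s); R=np.array(s["rotation"]).reshape(3,3)
    q=(np.atleast_2d(P)-np.array(s["origin"]))@R
    return cv2.projectPoints(q,np.zeros(3),np.zeros(3),K,D)[0][:,0]
def down(yaw): # tool z down, tool y at world angle yaw
    from scipy.spatial.transform import Rotation as Ro
    y=np.array([np.cos(yaw),np.sin(yaw),0]); z=np.array([0,0,-1.]); x=np.cross(y,z)
    q=Ro.from_matrix(np.c_[x,y,z]).as_quat(); return [q[3],q[0],q[1],q[2]]
E
python3 - <<'E'
from h import *
for n in("side","top"):
    s=cam(n,f"pics/{n}0.png"); print(n,s["origin"],np.round(s["rotation"],3).tolist(),s["fov_y"],s["D"],s["cx"],s["cy"])
print(bot.get_state())
E
```

```text
pics
side [0.06505156 0.6439524  0.87842576] [0.109, -0.261, 0.889, -0.361] 48.186035231046496 [-0.05728273  0.          0.          0.          0.        ] 324.8914259574507 201.4434150483698
top [0.40111845 0.00621916 1.18532787] [0.028, -0.7, 0.713, -0.029] 48.79743555371948 [-0.1003923  0.         0.         0.         0.       ] 331.0156371531773 205.4403615217102
{'t': 0.1, 'joints': array([-1.31809961e+00,  8.78920484e-02,  1.37208491e+00,  1.54577219e-05,
        1.68363058e+00, -1.03108233e-01]), 'joint_velocities': array([ 0.00188695, -0.00135647, -0.00229174, -0.00212841,  0.00045682,
        0.00062401]), 'tau': array([ 3.09797935e-03, -3.53013539e+01, -3.14217818e+01, -6.23889923e-05,
        7.94013584e-03,  5.64449095e-06]), 'eef_pos': array([ 0.1914733 , -0.51511697,  0.23025944]), 'orientation': array([-1.00520182e-03,  9.84216395e-01,  1.76966302e-01, -6.76216980e-05]), 'contact_force': array([-0.08674496, -0.99762492,  0.28476468]), 'moment': array([-0.02079533, -0.00964795, -0.05787098]), 'gripper_force': 0.0, 'finger_gap': 0.08510279726871517}
```

Rotation is a quaternion; I'll handle that.

```bash
sed -i 's/np.array(s\["rotation"\]).reshape(3,3)/rotm(s)/' h.py; cat >> h.py <<'E'
def rotm(s):
    from scipy.spatial.transform import Rotation as Ro
    w,x,y,z=s["rotation"]; return Ro.from_quat([x,y,z,w]).as_matrix()
E
```

```text
(no output)
```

View pics/top0.png

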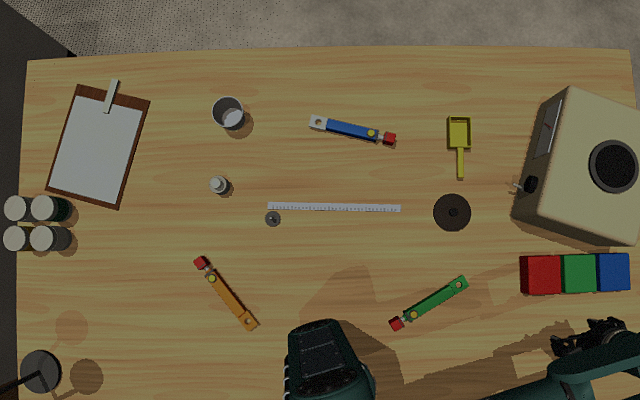

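View pics/side0.png

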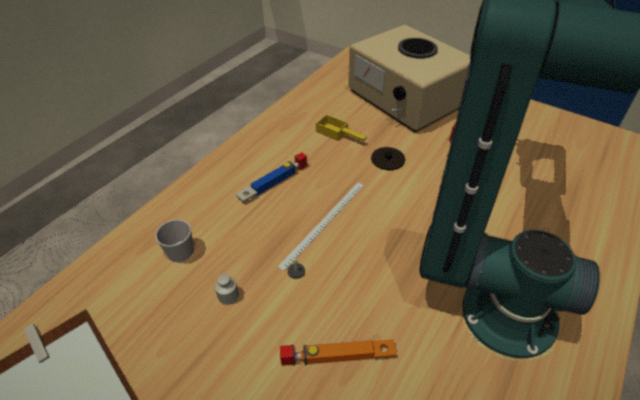

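The candidates in the top view are the blue gauge (352,130), the orange one (226,293) and the green one (430,302). By the description it's the blue one, with its eye at about (318,122) and head at about (389,139). The post is at (273,217) and the rule runs from (268,206) to (400,209). The cup is at (229,112), the weight at (221,185), the scoop at (459,140) and the lid at (452,212). Next is a close crop.

```bash
python3 - <<'E'
import cv2,numpy as np
im=cv2.imread("pics/top0.png")
a=cv2.resize(im[105:155,300:410],None,fx=7,fy=7,interpolation=cv2.INTER_CUBIC)
b=cv2.resize(im[195:230,260:370],None,fx=7,fy=7,interpolation=cv2.INTER_CUBIC)
cv2.imwrite("pics/c1.png",np.vstack([a,b]))
E
```

```text
(no output)
```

View pics/c1.png

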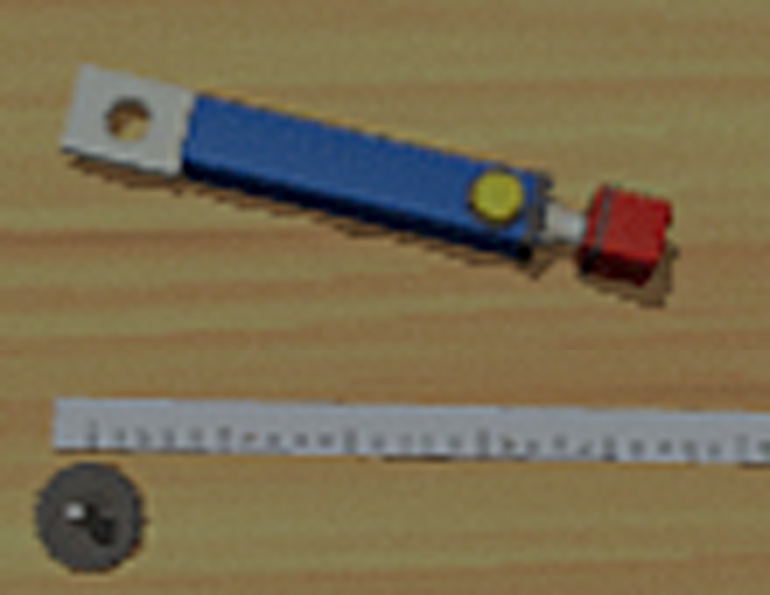

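```bash
python3 - <<'E'
from h import *
s=cam("top"); s2=cam("side")
f=lambda x,y,ox,oy:((x+.5)/7-.5+ox,(y+.5)/7-.5+oy)
eye=at(s,f(128,119,300,105),.018); but=at(s,f(497,196,300,105),.039)
foot=at(s,f(90,167,260,195),.006); tip=at(s,f(76,162,260,195),.046)
d=but-eye;print("eye",eye,"but",but,"len",np.hypot(*d[:2]),"ang",np.degrees(np.arctan2(d[1],d[0])))
print("foot",foot,"tip",tip)
im=s["pixels"].astype(int); m=np.zeros((400,640),np.uint8); r=im[195:220,255:410]
m[195:220,255:410]=((r.min(2)>110)&(r.max(2)-r.min(2)<50))
ys,xs=np.nonzero(m); k=(ys<215); P=np.array([at(s,(x,y),.002)[:2] for x,y in zip(xs[k],ys[k])],np.float32)
l=cv2.fitLine(P,cv2.DIST_HUBER,0,.01,.01).ravel();print(len(P),l,np.degrees(np.arctan2(l[1],l[0])),P.min(0),P.max(0))
q=foot[:2]-l[2:];print("foot offset from rule centre",l[0]*q[1]-l[1]*q[0])
for n,uv in dict(cup=(229,112),wt=(221,185),scoop=(459,140),lid=(452,212)).items(): print(n,at(s,uv,.03))
print("side proj eye,but,foot,tip",proj(s2,[eye,but,foot,tip]))
E
python3 -c "
import cv2,numpy as np
im=cv2.imread('pics/side0.png')
a=cv2.resize(im[145:210,225:325],None,fx=7,fy=7,interpolation=cv2.INTER_CUBIC)[:,:400+300]
cv2.imwrite('pics/c2.png',np.hstack([cv2.resize(im[145:210,230:315],None,fx=5,fy=5,interpolation=cv2.INTER_CUBIC),cv2.resize(im[235:300,260:330],None,fx=5,fy=5,interpolation=cv2.INTER_CUBIC)]))"
```

```text
eye [0.72427407 0.03397913 0.018     ] but [ 0.68595257 -0.10586576  0.039     ] len 0.14500045225819905 ang -105.32449762780418
foot [0.46488924 0.16060681 0.006     ] tip [0.46467775 0.16055169 0.046     ]
907 [0.04270335 0.9990878  0.49575564 0.01368491] 87.55253 [ 0.47834012 -0.18341891] [0.5097221  0.17554976]
foot offset from rule centre 0.037112308455805924
cup [0.75344989 0.2734506  0.03      ]
wt [0.55498875 0.29390416 0.03      ]
scoop [ 0.66466853 -0.34501396  0.03      ]
lid [ 0.47104733 -0.3169269   0.03      ]
side proj eye,but,foot,tip [[245.55309352 193.60515213]
 [286.53642229 164.44026323]
 [295.99668555 270.26695591]
 [295.18333794 260.12958573]]
```

View pics/c2.png

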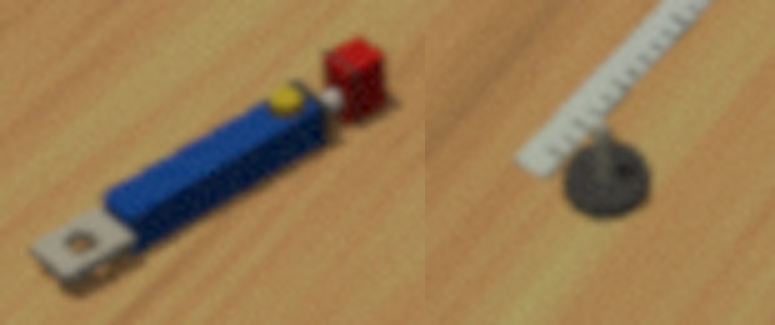

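The crops confirm it. The blue gauge has its eye, yellow button and red head where the top view put them, and the projected side-view points agree to about 1 px. Next I grasp, lift and hover over the post.

```bash
cat >> h.py <<'E'
g0=np.radians(-105.32); g1=np.radians(-92.45)
U=lambda a:np.array([np.cos(a),np.sin(a),0])
EYE=np.array([.7243,.0340,0]); POST=np.array([.4648,.1606,0]); GR=.105 # grip, mm ahead of eye
E
python3 - <<'E'
from h import *
p=EYE+GR*U(g0); q=POST+GR*U(g1)
def Z(v,z): return [v[0],v[1],z]
j=None
for k in (0,np.pi):
    print(k,bot.solve_ik(Z(p,.15),down(g0+np.pi/2+k)),bot.solve_ik(Z(q,.15),down(g1+np.pi/2+k)))
k=0 if bot.solve_ik(Z(p,.15),down(g0+np.pi/2)) is not None else np.pi
bot.movep(Z(p,.12),down(g0+np.pi/2+k))
print(bot.move_linear(Z(p,.005),v=.12,max_force=15))
print(bot.close(60)); st=bot.get_state();print(st["finger_gap"],st["gripper_force"],st["eef_pos"])
bot.move_linear(Z(p,.075),v=.1)
bot.movep(Z(q,.075),down(g1+np.pi/2+k))
st=bot.get_state();print(st["t"],st["eef_pos"],st["finger_gap"],st["contact_force"],st["moment"])
t=cam("top"); s=cam("side")
e=POST+[0,0,.09]  # expected top of plate: TCP-.005+.02
c=[]
for v,w in((t,1),(s,1)):
    u=proj(v,e)[0]; print(u, proj(v,POST+[0,0,.046])); x,y=np.round(u).astype(int); c.append((x,y)); c0=v["pixels"][y-35:y+35,x-40:x+40]
    c[-1]=(x-40,y-35,cv2.resize(c0,None,fx=5,fy=5,interpolation=cv2.INTER_CUBIC))
print([a[:2] for a in c]); cv2.imwrite("pics/c3.png",np.hstack([a[2] for a in c]))
E
```

```text
0 [-1.77243522e-01  4.47746572e-01  1.08683902e+00 -4.44089210e-16
  1.60700706e+00  9.01409199e-02] [-1.96416591e-03 -7.56874098e-02  1.69640442e+00 -4.44089210e-16
  1.52087564e+00  4.07964008e-02]
3.141592653589793 None None
False
False
0.027229807591196906 61.288872957229614 [ 0.69701947 -0.06734258  0.0055777 ]
6.2 [0.46171436 0.05535603 0.07563195] 0.027221696418811513 [-0.06592834 -0.49505554 -3.69499697] [-0.00713915  0.00414795 -0.00426048]
[268.01665738 216.72732545] [[270.4095498  217.66752774]]
[294.07895993 248.25840624] [[295.12806217 260.12067226]]
[(np.int64(228), np.int64(182)), (np.int64(254), np.int64(213))]
```

View pics/c3.png

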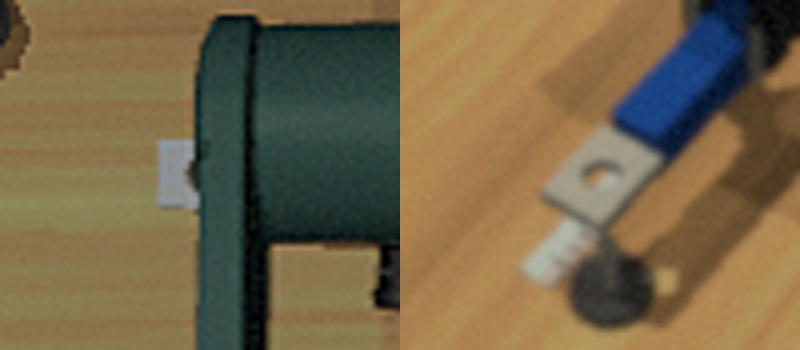

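The side crop shows the eye hole at about (294.4, 247.6), where (294.1, 248.3) was expected. The top crop agrees. The hole is over the post to within about 2 mm, so I can lower it under force guard.

```bash
python3 - <<'E'
from h import *
s=cam("side"); e=at(s,(294.3,247.7),.0885); print("eye",e-POST)
q=POST+GR*U(g1)
d=np.clip((POST-e)[:2],-.0015,.0015)
x,y=q[:2]+d
bot.move_linear([x,y,.075])
print(bot.move_linear([x,y,.0055],v=.05,max_force=10))
st=bot.get_state();print(st["t"],st["eef_pos"],st["contact_force"],st["moment"])
s=cam("side"); u=proj(s,POST+[0,0,.02])[0];print(u);X,Y=np.round(u).astype(int)
cv2.imwrite("pics/c4.png",cv2.resize(s["pixels"][Y-50:Y+30,X-40:X+70],None,fx=5,fy=5,interpolation=cv2.INTER_CUBIC))
E
```

```text
eye [ 0.0012704  -0.00248205  0.0885    ]
False
8.1417 [0.45942442 0.05720273 0.00588172] [ 0.02371561  0.3756031  -3.41854811] [ 0.01337882 -0.01363057 -0.01173804]
[295.71912915 266.78965925]
```

View pics/c4.png

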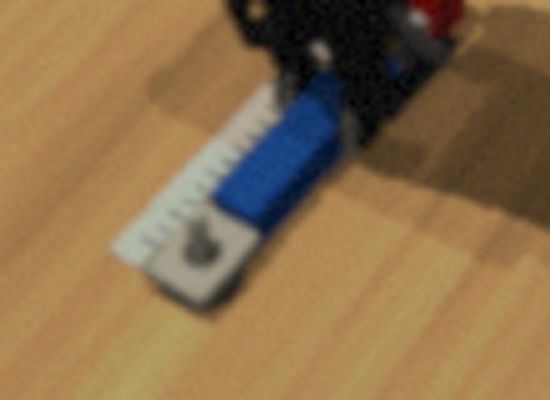

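The post shows through the eye at crop (200,243), and the gauge lies flat alongside the rule. Next I release it and press the button.

```bash
python3 - <<'E'
from h import *
bot.open(); p=bot.get_state()["eef_pos"]; bot.move_linear([p[0],p[1],.10]); bot.hold(.2)
bot.close(40)
b=POST+.145*U(g1)
Q=down(g1+np.pi/2)
bot.movep([b[0],b[1],.07],Q)
s=cam("side"); cv2.imwrite("pics/c5.png",cv2.resize(s["pixels"][190:290,270:400],None,fx=5,fy=5,interpolation=cv2.INTER_CUBIC))
print(bot.get_state()["t"],bot.get_state()["eef_pos"],b)
E
```

```text
10.9083 [0.45860869 0.01571643 0.06999271] [0.45860161 0.01573254 0.        ]
```

View pics/c5.png

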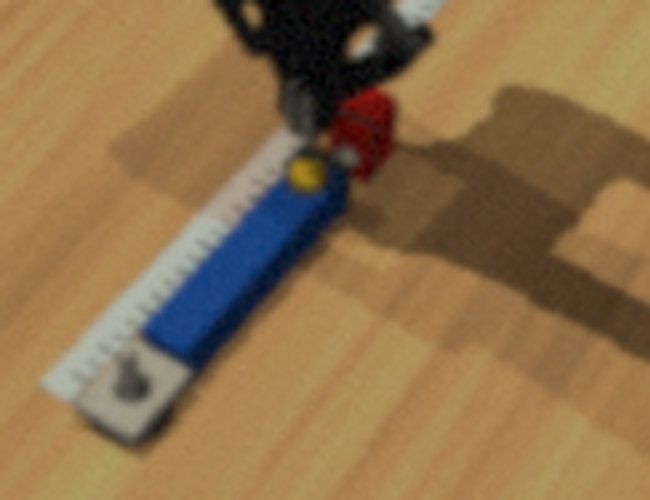

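The gauge is free, its eye is on the post at crop (130,380), and the button shows at crop (306,174), which is image (330.8, 224.4). I'll press it there.

```bash
python3 - <<'E'
from h import *
s=cam("side"); b=at(s,(330.8,224.4),.038); b0=POST+.145*U(g1); print(b-b0)
m=b0+np.clip((b-b0),-.004,.004)
bot.move_linear([m[0],m[1],.045])
print(bot.move_linear([m[0],m[1],.0325],v=.02,max_force=15)); st=bot.get_state(); print(st["eef_pos"],st["contact_force"])
bot.hold(.2)
bot.move_linear([m[0],m[1],.10]); 
h=m+.051*U(g1); bot.open()
bot.movep([h[0],h[1],.09],down(g1+np.pi/2))
s=cam("side"); print(bot.get_state()["t"], proj(s,h*[1,1,0]+[0,0,.042]), h)
cv2.imwrite("pics/c6.png",cv2.resize(s["pixels"][170:290,270:430],None,fx=4,fy=4,interpolation=cv2.INTER_CUBIC))
E
```

```text
[-0.00058878  0.00179077  0.038     ]
False
[0.45880035 0.0174947  0.03398366] [-1.21817767  0.49574129  7.51213711]
14.0083 [[342.19586268 211.10465149]] [ 0.4558327  -0.03343007  0.004     ]
```

View pics/c6.png

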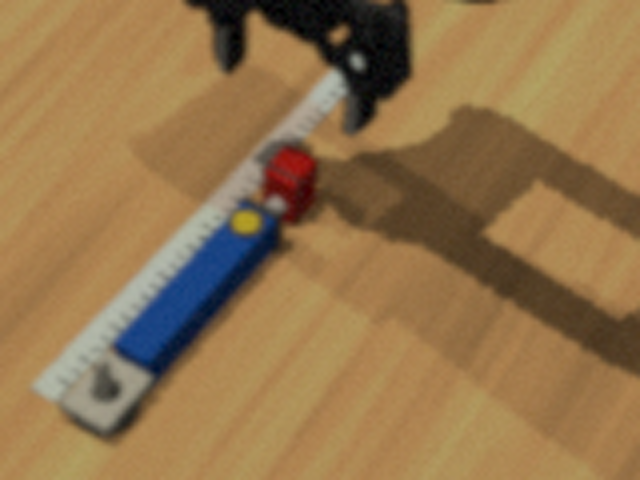

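The button looks flush now (TCP reached 0.034 at about 7.5 N), and the head is at crop (290,162), as predicted. I'll grip the head and draw it out.

```bash
python3 - <<'E'
from h import *
h=np.array([.4558,-.0334]); u=U(g1)[:2]
print(bot.move_linear([*h,.007],v=.1,max_force=15)); bot.close(80)
st=bot.get_state();print(st["finger_gap"],st["gripper_force"],st["eef_pos"],st["contact_force"])
f0=st["contact_force"]@U(g1)
for d,v in((.04,.06),(.075,.06),(.096,.05),(.100,.02),(.103,.02),(.106,.02),(.109,.02),(.112,.02)):
    t=h+u*d; r=bot.move_linear([*t,.007],v=v,max_force=22); st=bot.get_state()
    F=st["contact_force"]@U(g1)-f0; print(d,r,(st["eef_pos"][:2]-h)@u,F,st["gripper_force"])
    if r or F<-16: break
bot.hold(.3); s=cam("side"); st=bot.get_state(); print(st["t"],st["contact_force"],st["finger_gap"])
cv2.imwrite("pics/c7.png",cv2.resize(s["pixels"][140:290,270:470],None,fx=4,fy=4,interpolation=cv2.INTER_CUBIC))
E
```

```text
False
0.025049629672198426 79.16804552078247 [ 0.45624616 -0.03356788  0.00748183] [0.27096562 0.47070738 2.30280669]
0.04 False 0.038070675725077795 -7.626543567413619 79.38212871551514
0.075 False 0.07117108264941968 -12.94031369903478 79.65125441551208
0.096 False 0.09171672975966412 -14.145709338699353 79.6798324584961
0.1 False 0.09490045454769074 -17.052575077131685 79.76754069328308
18.3833 [ 1.58517108 16.60404154  6.94546031] 0.025331437195244434
```

View pics/c7.png

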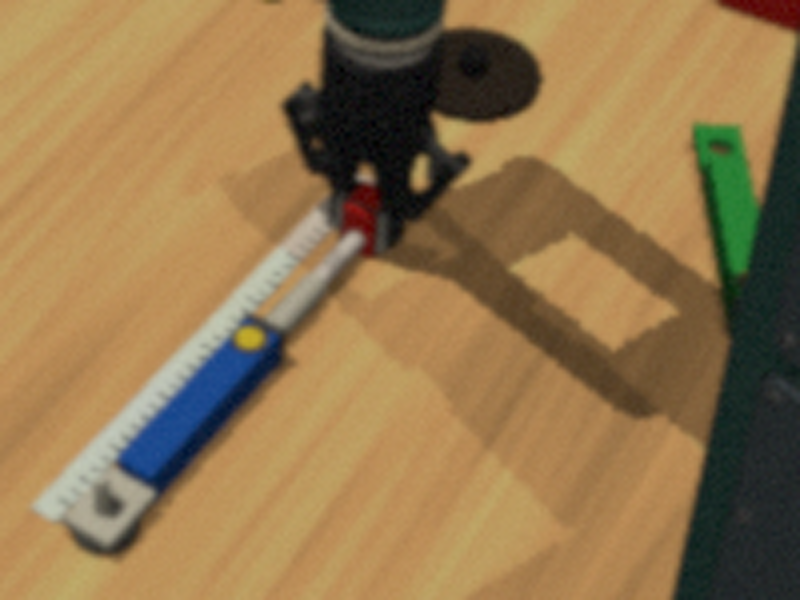

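The tube is out and the eye is still on the post, but the head was still advancing at my force limit (94.9 mm), so it isn't at the stop yet. I'll keep pulling until the position stalls.

```bash
python3 - <<'E'
from h import *
h=np.array([.4558,-.0334]); u=U(g1)[:2]
for d in np.arange(.102,.119,.002):
    bot.move_linear([*(h+u*d),.007],v=.02); bot.hold(.1); st=bot.get_state()
    F=st["contact_force"]@U(g1)+.48; print(round(d,3),(st["eef_pos"][:2]-h)@u,F,st["finger_gap"])
    if F<-28: break
bot.hold(.4); st=bot.get_state(); print(st["t"],st["contact_force"],st["eef_pos"])
s=cam("side"); cv2.imwrite("pics/c8.png",cv2.resize(s["pixels"][140:290,270:470],None,fx=4,fy=4,interpolation=cv2.INTER_CUBIC))
print(proj(s,[POST+[0,0,.02]]))
E
```

```text
0.102 0.09670890078018173 -16.579417102542866 0.024918506066776192
0.104 0.0986176245123096 -17.39622110931526 0.02501059995520425
0.106 0.1005365803889178 -17.524107422335167 0.025412773010056323
0.108 0.10251940737715283 -18.27372314881568 0.02451192692038485
0.11 0.10410098727234576 -18.49416887942362 0.025225528416323653
0.112 0.10420575493714895 -24.39230910430081 0.02484752207880225
0.114 0.10432048529913178 -30.507742111309074 0.02513823899170059
21.2333 [ 2.61633077 30.09054529 12.66405406] [ 0.45170889 -0.13762966  0.00746376]
[[295.71912915 266.78965925]]
```

View pics/c8.png

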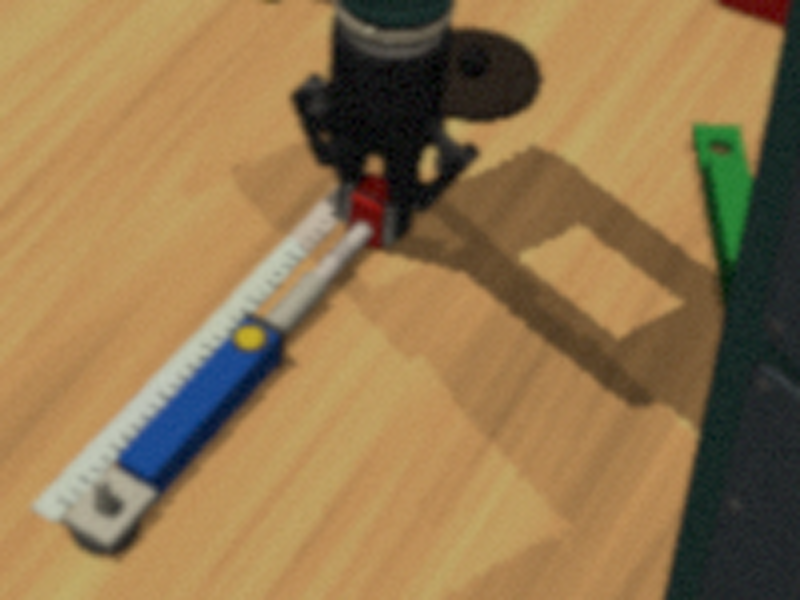

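The head stalls at 104.2 mm while the force climbs steeply, so it is against the hard stop. The picture shows both tubes out and the eye down on the post at crop (107,500). I'll ease the pull slightly and hand in.

```bash
python3 - <<'E'
from h import *
h=np.array([.4558,-.0334]); u=U(g1)[:2]
bot.move_linear([*(h+u*.1125),.007],v=.01); bot.hold(.4); st=bot.get_state()
print((st["eef_pos"][:2]-h)@u,st["contact_force"],st["gripper_force"],st["t"]); print(bot.close_job())
E
```

```text
0.104304379720735 [ 1.4814762  25.95338095 10.01214714] 80.19368290901184 21.9833
the job is handed in; nothing more can be done
None
```

I handed the job in at about 22 s: the blue gauge's eye is down on the post alongside the rule, the button is pressed, and the gripper is holding the red head against the second stop with an 80 N grip; the judge's verdict was not shown.

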